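Complete a pinwheel layer of find boxes on a transport slab

TASK

Two of the four cardboard find boxes already lie on the small grey transport slab, against its raised stops. Take the two boxes of the same size from the sloping rack and lay them flat on the slab to complete the pinwheel layer: each box crosswise to its neighbours, one end butted against the long side of the next, a square opening left in the middle, the box beside the far stop pushed fully up to that stop and everything closed up snug without visible gaps. Set the boxes down without dropping them, keep the two laid boxes in their places, and leave the narrow box on the rack and the other things on the table alone.

Things in the scene. Friction and masses are not known exactly. Their poses are not given: they have to be found in the camera images.
- slab: Fixed grey plastic slab 195 x 195 mm, flat deck 30 mm above the table. Origin on the table under the centre of the finished 170 x 170 mm layer; x, y along its edges, z up. Stops 15 mm thick, 18 mm above the deck, along its +x edge ('far stop', inner face x = +85 mm) and +y edge (inner face y = +85); -x and -y edges open. Turned up to 0.3 rad; stands left or right of the rack.
- place_far (a point): Open place beside the far stop: point on the deck at the centre of where a box's underside belongs, slab frame (30, -56) mm; the box lies along slab x, its +x end against the far stop, the far part of its +y long side against the end of laid_back. The other 50 mm of that side, towards -x, borders the central opening. Axes as the slab's.
- place_near (a point): Open place at the near (-x) open edge: point on the deck, slab frame (-56, -30) mm; the box lies along slab y, its +y end against the long side of laid_left, the -y part of its +x long side against the end of the box in place_far. The other 50 mm of that side borders the central opening (50 x 50 mm, room for a finger). Axes as the slab's.
- rack: Fixed rack, one shelf 330 mm wide, sloping 30 degrees, rising towards the rack's +x. Origin on the table under its middle, z up. The low edge of the shelf surface is at x = -65 mm, 35 mm up; a lip there stands 12 mm above it. Boxes lie in three lanes (y about -105, 0, +105 mm), length up the slope, lower end against the lip, sides free. Yaw 1.32 to 1.82 rad: it rises to the left.
- box_1: Loose cardboard box with closed lid, rigid, 110 (x) x 60 (y) x 50 (z) mm, about 0.18 kg (0.7 to 1.4 times that). Origin at the centre of its underside, z out of its lid. Starts on the rack, in any of the three lanes, tilted with the shelf (its x axis points up the slope).
- box_2: As box_1, the same size, and starts in another lane of the rack; the two are interchangeable.
- narrow_box: Cardboard box on the rack too, but narrower: 110 (x) x 36 (y) x 50 (z) mm. Not wanted here, stays on the rack. Origin at the centre of its underside.
- laid_back: Loose cardboard box like box_1, already lying flat on the slab, its long side against the far (+x) stop and an end against the +y stop; its x axis (length) is along the slab's y. Origin at the centre of its underside.
- laid_left: Loose cardboard box like box_1, already lying flat on the slab, its long side against the +y stop and its end against the long side of laid_back; its x axis (length) is along the slab's x. Origin at the centre of its underside.
- jar: Bystander: closed jar, 60 mm across, 85 mm high, standing between rack and slab. Origin at the centre of its base.
- tub: Bystander: white plastic bowl, 80 mm across, 50 mm high, towards the back of the table. Origin at the centre of its base.
- beaker: Bystander: glass cup, 64 mm across, 75 mm high, towards the back of the table. Origin at the centre of its base.
- spatula: Bystander: small spatula lying on the table in front of the robot, 180 mm long, about 20 mm high. Origin at its middle, on the table.
Mind the look-alikes: they are no part of the job. What is shaped like the box_1 but green is not meant. What is shaped like the laid_back but green is not meant.

How it is judged:
By the outcome, as a careful person would: the job done as asked, in the order asked, and still so for the second after the job is handed in, with the robot touching nothing.
It also fails if it takes over 69 s, if anything falls off the work surface, if the arm or the gripper's body presses on something with over 40 N, if the wrist force passes 120 N, or if a joint passes its speed limit or range.

ROBOT

A 6-joint arm with a two-finger parallel gripper is mounted at the origin on the work surface. World frame = base frame: x ahead of the robot, y to its left, z up, the work surface at z = 0. Lengths are in m, angles in rad, forces in N, time in s.
With the tool pointing down it reaches from about 0.375 to 0.925 m from the base axis. Payload 5.7 kg.
Tool frame: the origin (TCP) lies at the very end of the fingers, on their centre line; the grasp point (between the pads) lies bot.grip_point_offset behind it (bot.grip_point_offset is the distance from the TCP to the grasp point, in m); z points along the fingers, y is the direction in which the jaws open and shut (so a half turn about z gives the same grasp; the last joint's range is limited). The gripper opens to 85 mm and grips with 20 to 120 N. Pads are 22 mm wide; open, the fingers measure 114 mm over their backs; the gripper's body (76 mm by 85 mm) begins 54 mm behind the grasp point. The pads swing forward as they close: fully open they stand 13 mm farther back than shut.
Start: joints at [-0.115, 0.359, 1.51, -0, 1.272, -0.115], TCP at [0.6, -0, 0.231] pointing down, gripper open.
Joint ranges: [-2.97, 2.97], [-1.01, 2.36], [0.21, 2.38], [-0.96, 4.11], [0.2, 2.71], [-2.98, 2.98]. Speed limits (rad/s): [2.39, 2.39, 3.14, 3.14, 3.14, 3.14].

INTERFACE

Orientations are given as a 3x3 rotation matrix whose columns are the frame's x, y, z axes.
In Python, from cell import bot, cams, close_job gives the robot as it stands.
- The arm moves only by the tool servo_tool, never from a script. Its arguments are lists of equal length, an entry for each row: "jaw": the finger opening in m, from 0 to 0.0854; "linear": the shift along the tool's x, y, z in m, a list of three; "rotation": the turn, a rotation vector about the tool's x, y, z in rad, a list of three. In form: {"jaw": [jaw, ...], "linear": [[dx, dy, dz], ...], "rotation": [[rx, ry, rz], ...]}. A call has 1 to 5 rows; each row is the pose to reach, as a shift and turn from the pose measured when the call began, along the tool's axes at that moment; what a row does not reach only later rows make up. A row lasts 1/8 s, in which the tool goes at most 62.5 mm and 10.7 degrees, less where a joint would pass 70% of its speed; a pose out of reach is approached as far as the arm can. A call with a gripper value outside its range is refused whole. The fingers move at their own pace and stop on an object; "force" is the grip in N (left out, the last holds). Time passes only in rows, so rows that repeat a pose let the fingers close. It gives the time, the measured TCP pose, the force and the opening at its end, in the units of the state.
- bot.sense(): the state, without advancing time (a new reading comes with each control period).
- cams.camera(name): name is "scene" or "side" or "wrist"; returns (picture, depth): 384x512x3 uint8, red, green, blue; 384x512 float32, m along the optical axis (not along the pixel's ray), 0 where there is no reading.
- cams.camera_params(name): a dict with "vfov" (degrees; the focal length in pixels is half the picture's height over the tangent of half this angle, whatever the lens; pixels are square), "cx", "cy" (the principal point, pixels), "pose" (4x4, takes a point from camera to world coordinates). Camera axes: x right, y up, looking along -z (the intrinsics and any distortion apply to the point x, -y, -z); pixel columns grow to the right and rows downward; lengths in m; the calibration is good to about 2 mm. A picture is of the moment at which its call begins: read the wrist's pose just before it. camera_params takes no time and is no camera call; for the wrist camera it gives the pose at the moment of the call.
- close_job(): hands the job in, once; it reports no verdict.
The state is a dict: "time_s": time; "joints": joint angles; "dq": joint speeds; "joint_torque": joint torques, N m; "tool_pos": TCP position; "orientation": TCP orientation; "force": force on the tool from outside, world axes, zero at the start; "torque": the same for the moment, N m; "gripper_width": opening from 0.0 (shut) to 1.0 (fully open).
Only numpy, scipy, OpenCV 4.12 (cv2) and the standard library are available. Lean on these libraries where they do the work, as an engineer would, in place of code of your own. Each camera call takes 0.05 s, during which the arm holds its last target. There are 200 camera calls.

## Working session

There is one attempt and no reset: what is moved stays moved. The work goes in short steps, Python scripts to look and compute and a tool call to move; the robot and the scene stay as the last step left them, time stands still between calls to the robot, and variables do not carry over. Pictures are saved under pics/ and viewed, about 8 in all and at most 12, crops included, and the job is handed in when it is done.

Besides the shell and the picture viewer there is one more tool, called after ">>>" as a command line: name --argument value ..., lists and objects as JSON in quotes. servo_tool: Moves the arm, as the interface text tells. Its arguments: {"type":"object","properties":{"jaw":{"type":"array","items":{"type":"number"}},"linear":{"type":"array","items":{"type":"array","items":{"type":"number"}}},"rotation":{"type":"array","items":{"type":"array","items":{"type":"number"}}},"force":{"type":"number"}},"required":["jaw","linear","rotation"]}

```bash
ls; mkdir -p pics; python3 - <<'E'
from cell import bot,cams
import cv2,numpy as np
print(bot.sense(), bot.grip_point_offset)
a=[]
for n in("scene","side"):
    p,d=cams.camera(n); q=cams.camera_params(n); np.savez(f"{n}0.npz",p=p,d=d,**{k:q[k] for k in q}); print(n,q)
    cv2.imwrite(f"pics/{n}0.png",p[:,:,::-1])
E
```

```text
pics
{'time_s': 0.0, 'joints': array([-1.15117264e-01,  3.59506050e-01,  1.51141778e+00,  1.13342278e-05,
        1.27247871e+00, -1.15122961e-01]), 'dq': array([-0.00076739, -0.0002053 ,  0.00136217,  0.00178449,  0.00043243,
        0.00077482]), 'joint_torque': array([ 1.96551155e-03, -5.27614331e+01, -2.78626120e+01, -6.37880498e-05,
        1.32890840e-02, -2.81424428e-05]), 'tool_pos': array([5.99338245e-01, 6.25568220e-05, 2.30458521e-01]), 'orientation': array([[-2.15972472e-06,  9.99998386e-01, -1.79667060e-03],
       [ 9.99999976e-01,  2.55257459e-06,  2.18652102e-04],
       [ 2.18656335e-04, -1.79667009e-03, -9.99998362e-01]]), 'force': array([ 0.17439867, -0.46950953, -0.29869869]), 'torque': array([0.03653665, 0.0305134 , 0.0009981 ]), 'gripper_width': 1.000217925323652} 0.0187
scene {'vfov': 51.05771501090644, 'cx': 256.75834180088515, 'cy': 192.52919332420595, 'pose': array([[-0.57790668, -0.61347331,  0.53821405,  1.27747176],
       [ 0.81598813, -0.42329968,  0.39367596,  0.52140182],
       [-0.01368386,  0.66668424,  0.74521465,  1.03429287],
       [ 0.        ,  0.        ,  0.        ,  1.        ]])}
side {'vfov': 53.53605441783412, 'cx': 252.96098981494495, 'cy': 195.22724413331267, 'pose': array([[-0.99427598,  0.04763666, -0.0956348 ,  0.44185697],
       [-0.10482148, -0.60818832,  0.78684142,  0.98997543],
       [-0.02068148,  0.79236211,  0.60970038,  0.82940533],
       [ 0.        ,  0.        ,  0.        ,  1.        ]])}
```

View pics/scene0.png

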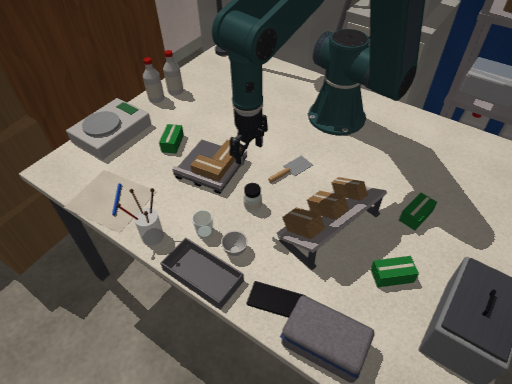

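View pics/side0.png

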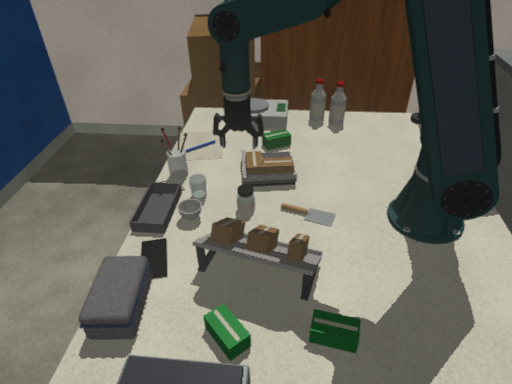

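The scene view shows the slab at about (210,165), with laid brown boxes at (215,160). The rack is at (335,215), with brown boxes at (303,222), (328,205) and (349,188). The green look-alikes are at (171,138), (418,210) and (395,271). In the side view the rack boxes are at (228,230), (262,238) and (298,246); the last looks narrowest. The jar is at (245,200).

```bash
cat > h.py <<'E'
import numpy as np,cv2
from cell import bot,cams
def load(n): z=np.load(n); return {k:z[k] for k in z.files}
def grab(n,f):
    q=cams.camera_params(n); p,d=cams.camera(n)
    np.savez(f+".npz",p=p,d=d,**q); cv2.imwrite(f"pics/{f}.png",p[:,:,::-1]); return load(f+".npz")
def K(z):
    H=z['p'].shape[0]; return H/2/np.tan(np.radians(z['vfov'])/2)
def cloud(z):
    f=K(z); v,u=np.mgrid[:z['p'].shape[0],:z['p'].shape[1]]; d=z['d']
    c=np.stack([(u-z['cx'])/f*d,-(v-z['cy'])/f*d,-d],-1)
    return c@z['pose'][:3,:3].T+z['pose'][:3,3]
def ray(z,u,v,h):
    f=K(z); c=np.array([(u-z['cx'])/f,-(v-z['cy'])/f,-1.]); r=z['pose'][:3,:3]@c; o=z['pose'][:3,3]
    return o+r*(h-o[2])/r[2]
def brown(z):
    hsv=cv2.cvtColor(z['p'],cv2.COLOR_RGB2HSV)
    return (hsv[...,0]>5)&(hsv[...,0]<24)&(hsv[...,1]>85)&(z['d']>0)
def lines(m):
    pass
E
python3 - <<'E'
from h import *
for n,(x0,x1,y0,y1) in (("scene0",(160,400,130,250)),("side0",(190,330,140,280))):
    z=load(n+".npz"); P=cloud(z); m=brown(z); w=np.zeros_like(m); w[y0:y1,x0:x1]=1; m&=w
    k,l,s,c=cv2.connectedComponentsWithStats(m.astype(np.uint8))
    for i in range(1,k):
        if s[i,4]<60: continue
        Q=P[l==i]; print(n,s[i],c[i].round(),np.percentile(Q,[2,50,98],axis=0).round(3).tolist())
    # grey heights
    img=z['p'][y0:y1,x0:x1,::-1]; cv2.imwrite(f"pics/c_{n}.png",cv2.resize(img,None,fx=3.2,fy=3.2,interpolation=cv2.INTER_CUBIC)[:600,:800])
E
```

```text
scene0 [191 140  45  41 819] [214. 163.] [[0.459, -0.243, 0.05], [0.568, -0.184, 0.079], [0.615, -0.136, 0.086]]
scene0 [269 168  21  14 113] [279. 174.] [[0.386, -0.019, 0.008], [0.428, -0.002, 0.017], [0.469, 0.014, 0.024]]
scene0 [ 283  177   85   62 2111] [324. 208.] [[0.404, 0.155, 0.057], [0.536, 0.235, 0.102], [0.649, 0.299, 0.132]]
side0 [246 152  47  22 685] [267. 164.] [[0.441, -0.24, 0.052], [0.534, -0.163, 0.078], [0.607, -0.139, 0.083]]
side0 [282 204  25   9 114] [294. 208.] [[0.386, -0.015, 0.01], [0.425, -0.0, 0.017], [0.466, 0.014, 0.021]]
side0 [211 221  34  24 584] [227. 232.] [[0.576, 0.162, 0.058], [0.605, 0.238, 0.107], [0.649, 0.259, 0.132]]
side0 [246 225  33  29 630] [262. 240.] [[0.475, 0.176, 0.06], [0.51, 0.262, 0.108], [0.547, 0.285, 0.132]]
side0 [287 234  22  29 377] [297. 249.] [[0.388, 0.204, 0.066], [0.416, 0.288, 0.107], [0.439, 0.307, 0.133]]
```

View pics/c_scene0.png

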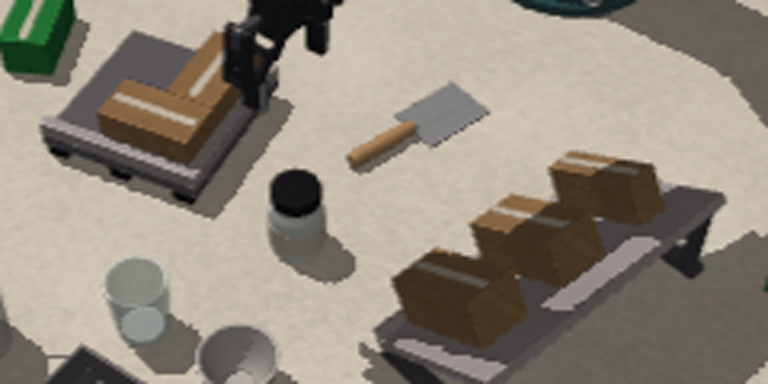

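The crop confirms the choice: on the rack, the narrow box is the one nearest the robot (605,185), x≈0.41. The far box at (455,295), x≈0.61, and the middle one at (535,240), x≈0.51, are full width. Now a check of the wrist view.

```bash
python3 - <<'E'
from h import *
z=grab("wrist","w0"); s=bot.sense()
T=np.eye(4);T[:3,:3]=s['orientation'];T[:3,3]=s['tool_pos']
print((np.linalg.inv(T)@z['pose']).round(3),z['vfov'])
# estimates rack lids: fit from side cloud, per box: lid plane points
z=load("side0.npz");P=cloud(z);m=brown(z)
for x0,y0,w,h in((211,221,34,24),(246,225,33,29),(287,234,22,29)):
    Q=P[y0:y0+h,x0:x0+w][m[y0:y0+h,x0:x0+w]]
    # project along slope normal for yaw 1.57
    n=np.array([0,-.5,.866]); h_=Q@n; print(np.percentile(h_,[50,90,98]).round(3)); q=Q[h_>np.percentile(h_,95)-.008]
    u,S,vt=np.linalg.svd(q-q.mean(0),full_matrices=False); print(len(q),q.mean(0).round(3),vt[2].round(3),np.percentile(q,[3,97],axis=0).round(3).tolist())
E
```

```text
[[-0.001  0.966  0.259  0.065]
 [ 1.     0.001  0.    -0.   ]
 [ 0.     0.259 -0.966 -0.141]
 [ 0.     0.     0.     1.   ]] 71.4171060692699
[-0.022 -0.004  0.   ]
158 [0.609 0.213 0.118] [ 0.093  0.465 -0.88 ] [[0.577, 0.158, 0.084], [0.644, 0.241, 0.133]]
[-0.032 -0.014 -0.012]
197 [0.511 0.226 0.112] [-0.101 -0.468  0.878] [[0.477, 0.171, 0.081], [0.542, 0.264, 0.133]]
[-0.045 -0.027 -0.025]
114 [0.412 0.253 0.114] [-0.093 -0.466  0.88 ] [[0.388, 0.197, 0.082], [0.435, 0.288, 0.134]]
```

View pics/w0.png

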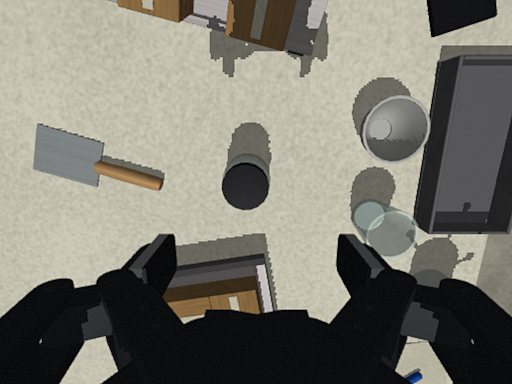

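The wrist view shows the narrow and wide boxes at the top edge, the jar at (245,180) and the slab's +y stop at (215,265). I'll look at the slab unobstructed.

>>> servo_tool --jaw '[0.085, 0.085, 0.085, 0.085, 0.085]' --linear '[[-0.06, -0.015, -0.01], [-0.12, -0.03, -0.02], [-0.18, -0.045, -0.02], [-0.24, -0.06, -0.02], [-0.28, -0.07, -0.02]]' --rotation '[[0, 0, 0], [0, 0, 0], [0, 0, 0], [0, 0, 0], [0, 0, 0]]'

```text
time_s: 0.78
tool_pos: [0.5284, -0.2825, 0.2505]
orientation: [[0.002, 1.0, -0.002], [1.0, -0.002, -0.0], [-0.0, -0.002, -1.0]]
force: [0.3, 0.2, 0.7]
gripper_width: 0.992
```

>>> servo_tool --jaw '[0.085, 0.085]' --linear '[[0, 0, 0], [0, 0, 0]]' --rotation '[[0, 0, 0], [0, 0, 0]]'

```text
time_s: 1.02
tool_pos: [0.5281, -0.2821, 0.2501]
orientation: [[0.002, 1.0, -0.002], [1.0, -0.002, 0.001], [0.001, -0.002, -1.0]]
force: [0.5, 1.2, 0.1]
gripper_width: 0.996
```

```bash
python3 - <<'E'
from h import *
z=grab("wrist","w1"); P=cloud(z)
hsv=cv2.cvtColor(z['p'],cv2.COLOR_RGB2HSV)
for lo,hi in((.07,.09),(.04,.056),(.024,.036)):
    m=(P[...,2]>lo)&(P[...,2]<hi)&(z['d']>.1); m[240:]=0
    Q=P[m]; print(lo,m.sum(),np.median(Q,0).round(4),np.percentile(Q,[1,99],axis=0).round(3).tolist())
E
```

```text
0.07 11421 [ 0.5427 -0.187   0.0789] [[0.437, -0.248, 0.077], [0.611, -0.142, 0.081]]
0.04 3001 [ 0.6127 -0.1522  0.0467] [[0.424, -0.31, 0.041], [0.842, -0.088, 0.053]]
0.024 10144 [ 0.5194 -0.2732  0.0289] [[0.438, -0.335, 0.026], [0.843, -0.091, 0.034]]
```

View pics/w1.png

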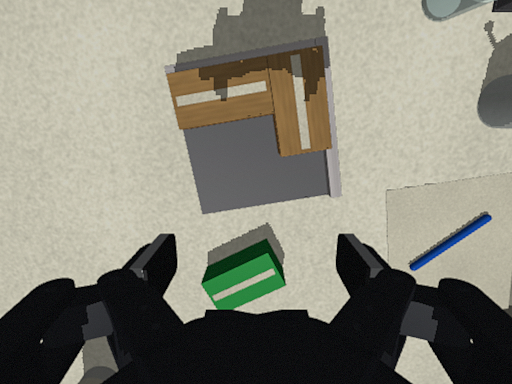

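The wrist view shows laid_left's lid at (220,95), laid_back at (300,105), bare deck at (260,170), and a green look-alike at (243,275), just off the slab's −y side. I'll measure the slab frame from the L-shaped lid outline.

```bash
python3 - <<'E'
from h import *
z=load("w1.npz");P=cloud(z);hsv=cv2.cvtColor(z['p'],cv2.COLOR_RGB2HSV)
m=((P[...,2]>.068)&(P[...,2]<.092)).astype(np.uint8);m[240:]=0
m=cv2.morphologyEx(m,cv2.MORPH_OPEN,np.ones((3,3)))
c=max(cv2.findContours(m,0,1)[0],key=cv2.contourArea)
W=np.array([ray(z,u+0.,v+0.,.08)[:2] for u,v in c[:,0]])
r=cv2.minAreaRect((W*1000).astype(np.float32)); print(r,cv2.boxPoints(r))
print((cv2.approxPolyDP((W*1000).astype(np.float32).reshape(-1,1,2),5,True)[:,0]).round(1))
# deck: 
d=((P[...,2]>.024)&(P[...,2]<.036)).astype(np.uint8);d[225:]=0;d[:100]=0
c=max(cv2.findContours(d,0,1)[0],key=cv2.contourArea)
W=np.array([ray(z,u,v,.03)[:2] for u,v in c[:,0].astype(float)])
print((cv2.approxPolyDP((W*1000).astype(np.float32).reshape(-1,1,2),5,True)[:,0]).round(1))
g=((abs(hsv[...,0].astype(int)-60)<20)&(hsv[...,1]>100)).astype(np.uint8)
c=max(cv2.findContours(g,0,1)[0],key=cv2.contourArea); print("green",[ray(z,*c[c[:,0,1].argmin(),0].astype(float),.05).round(3),c[c[:,0,1].argmin(),0]])
G=P[g>0]; print(np.percentile(G[G[:,2]>.03],[1,50,99],axis=0).round(3))
E
```

```text
((522.8162231445312, -205.28009033203125), (169.1245880126953, 109.0431137084961), 9.315974235534668) [[ 430.5434  -165.16649]
 [ 448.19513 -272.7714 ]
 [ 615.08905 -245.39369]
 [ 597.4373  -137.78879]]
[[ 597.1 -138.6]
 [ 431.7 -165.2]
 [ 440.2 -222.8]
 [ 547.6 -205.8]
 [ 556.4 -253.7]
 [ 612.8 -245.8]]
[[ 618.5 -253. ]
 [ 559.6 -260.9]
 [ 548.2 -206.5]
 [ 431.2 -225. ]
 [ 451.2 -341.8]
 [ 627.9 -314.1]]
green [array([ 0.539, -0.373,  0.05 ]), array([265, 239], dtype=int32)]
[[ 0.451 -0.483  0.031]
 [ 0.512 -0.432  0.049]
 [ 0.589 -0.262  0.351]]
```

>>> servo_tool --jaw '[0.085, 0.085, 0.085, 0.085, 0.085]' --linear '[[0.06, 0.005, -0.01], [0.12, 0.01, -0.02], [0.18, 0.015, -0.03], [0.24, 0.02, -0.03], [0.3, 0.02, -0.03]]' --rotation '[[0, 0, 0], [0, 0, 0], [0, 0, 0], [0, 0, 0], [0, 0, 0]]'

```text
time_s: 1.7
tool_pos: [0.5487, 0.022, 0.2808]
orientation: [[-0.001, 1.0, -0.001], [1.0, 0.001, 0.001], [0.001, -0.001, -1.0]]
force: [0.5, 0.2, -0.6]
gripper_width: 0.992
```

>>> servo_tool --jaw '[0.085, 0.085, 0.085, 0.085, 0.085]' --linear '[[0.03, 0.004, 0], [0.06, 0.008, 0], [0.08, 0.01, 0], [0.08, 0.01, 0], [0.08, 0.01, 0]]' --rotation '[[0, 0, 0.05], [0, 0, 0.1], [0, 0, 0.15], [0, 0, 0.2], [0, 0, 0.2]]'

```text
time_s: 2.33
tool_pos: [0.5579, 0.1038, 0.2808]
orientation: [[0.195, 0.981, -0.002], [0.981, -0.195, 0.001], [0.001, -0.002, -1.0]]
force: [-0.6, -0.3, -0.7]
gripper_width: 0.993
```

```bash
python3 - <<'E'
from h import *
z=grab("wrist","w2"); P=cloud(z); m=brown(z)
m[:, :]&=(P[...,2]>.06)
k,l,s,c=cv2.connectedComponentsWithStats(m.astype(np.uint8))
for i in range(1,k):
    if s[i,4]<200: continue
    Q=P[l==i]; print(s[i],c[i].round(),np.percentile(Q,[1,50,99],axis=0).round(3).tolist())
E
```

```text
[  63   21   74  112 4372] [106.  71.] [[0.384, 0.192, 0.063], [0.422, 0.255, 0.104], [0.44, 0.302, 0.132]]
[ 155   26   69  111 5488] [193.  77.] [[0.472, 0.166, 0.075], [0.515, 0.229, 0.11], [0.548, 0.28, 0.132]]
[ 258   30   64  111 4978] [287.  82.] [[0.573, 0.141, 0.078], [0.611, 0.204, 0.111], [0.646, 0.256, 0.132]]
```

View pics/w2.png

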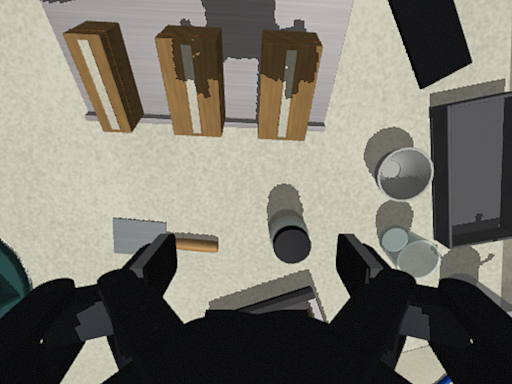

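The wrist view shows the narrow box at (105,75), the middle wide box at (193,80) and the far wide box at (290,85), with the jar at (291,243). Next I'll fit the lids.

```bash
python3 - <<'E'
from h import *
z=load("w2.npz");P=cloud(z);m=brown(z)&(P[...,2]>.06)
k,l,s,c=cv2.connectedComponentsWithStats(m.astype(np.uint8))
B=[i for i in range(1,k) if s[i,4]>2000]
for i in B:
    M=cv2.morphologyEx((l==i).astype(np.uint8),cv2.MORPH_CLOSE,np.ones((25,25)))  # fill tape
    Q=P[(M>0)&(z['d']>0)]
    # dominant plane: robust iterations
    n0=np.array([-.1,-.49,.866]); h=Q@n0; q=Q[abs(h-np.percentile(h,80))<.006]
    for _ in range(4):
        c0=q.mean(0); n=np.linalg.svd(q-c0,full_matrices=False)[2][2]; n*=np.sign(n[2]); q=Q[abs((Q-c0)@n)<.003]
    yaw=np.arctan2(-n[1],-n[0]); print(s[i],"tilt",np.degrees(np.arccos(n[2])).round(1),"yaw",yaw.round(3),len(q),len(Q))
    up=np.array([n[2]*np.cos(yaw),n[2]*np.sin(yaw),np.hypot(n[0],n[1])]);sd=np.cross(n,up)
    uv=np.stack([(q-c0)@up,(q-c0)@sd],1)*1000
    r=cv2.minAreaRect(uv.astype(np.float32)); e=np.percentile(uv,[1,99],axis=0)
    ctr=c0+up*r[0][0]/1000+sd*r[0][1]/1000
    print(" rect",np.round(r[1],1),round(r[2],1),"lid ctr",ctr.round(4),"ext",e.round(1).tolist())
E
```

```text
[  63   21   74  112 4372] tilt 29.9 yaw 1.349 3297 5259
 rect [ 37.1 111. ] 88.9 lid ctr [0.4079 0.2368 0.1046] ext [[-60.5, -17.4], [46.8, 18.4]]
[ 155   26   69  111 5488] tilt 30.0 yaw 1.33 5292 6357
 rect [ 60.2 110.6] 90.0 lid ctr [0.5062 0.2128 0.1047] ext [[-60.6, -29.4], [47.0, 29.5]]
[ 258   30   64  111 4978] tilt 29.9 yaw 1.326 5146 5837
 rect [110.7  59.2] 0.2 lid ctr [0.6079 0.1875 0.1047] ext [[-60.5, -28.9], [47.0, 28.8]]
```

```bash
cat >> h.py <<'E'
from scipy.spatial.transform import Rotation as Ro
def mv(p,R):
    s=bot.sense(); R0=np.array(s['orientation'])
    print("lin",(R0.T@(np.array(p)-s['tool_pos'])).round(4).tolist(),"rot",Ro.from_matrix(R0.T@R).as_rotvec().round(4).tolist(),
      "t",round(s['time_s'],2),"q",np.round(s['joints'],2).tolist())
cy,sy=np.cos(1.329),np.sin(1.329)
U=np.array([.866*cy,.866*sy,.5]); N=np.array([-.5*cy,-.5*sy,.866])
RR=np.column_stack([U,np.cross(U,N)*-1*-1,-N]); RR[:,1]=np.cross(RR[:,2],RR[:,0])
FAR=np.array([.6079,.1875,.1047]); MID=np.array([.5062,.2128,.1047])
a=.1626; O=np.array([.5273,-.2354,0]); XS=np.array([np.cos(a),np.sin(a),0]); YS=np.array([-np.sin(a),np.cos(a),0]); Z=np.array([0,0,1.])
def S(x,y,z): return O+XS*x/1000+YS*y/1000+Z*z/1000
RF=np.column_stack([-XS,YS,-Z]); RF[:,1]=np.cross(RF[:,2],RF[:,0])   # tool x = -slab x
RN=np.column_stack([YS,XS,-Z])                                       # tool x = +slab y
def slab():
    s=bot.sense(); d=np.array(s['tool_pos'])-O; print("slab",(d@np.array([XS,YS,Z]).T*1000).round(1),"F slab",(np.array([XS,YS,Z])@s['force']).round(1),"w",s['gripper_width'],s['time_s'])
E
python3 - <<'E'
from h import *
print(RR.round(3),np.linalg.det(RR)); mv(FAR+.027*U+.05*N,RR); mv(FAR+.027*U-.042*N,RR)
E
```

```text
[[ 0.207  0.971  0.12 ]
 [ 0.841 -0.239  0.485]
 [ 0.5    0.    -0.866]] 0.9999120019359999
lin [0.0906, 0.0326, 0.1194] rot [-0.0137, 0.5225, 0.044] t 2.38 q [0.06, 0.27, 1.51, 0.0, 1.36, 0.26]
lin [0.1365, 0.0349, 0.1991] rot [-0.0137, 0.5225, 0.044] t 2.38 q [0.06, 0.27, 1.51, 0.0, 1.36, 0.26]
```

>>> servo_tool --jaw '[0.085, 0.085, 0.085, 0.085, 0.085]' --linear '[[0.022, 0.008, 0.01], [0.045, 0.016, 0.03], [0.068, 0.025, 0.06], [0.09, 0.0325, 0.09], [0.0905, 0.0325, 0.119]]' --rotation '[[-0.003, 0.14, 0.01], [-0.007, 0.28, 0.022], [-0.01, 0.42, 0.033], [-0.014, 0.5225, 0.044], [-0.014, 0.5225, 0.044]]'

```text
time_s: 3.0
tool_pos: [0.6071, 0.1854, 0.1602]
orientation: [[0.209, 0.971, 0.12], [0.84, -0.241, 0.486], [0.501, -0.001, -0.866]]
force: [-0.3, -0.1, 1.4]
gripper_width: 0.994
```

>>> servo_tool --jaw '[0.085, 0.085]' --linear '[[0, 0, 0], [0, 0, 0]]' --rotation '[[0, 0, 0], [0, 0, 0]]'

```text
time_s: 3.25
tool_pos: [0.6075, 0.1856, 0.1611]
orientation: [[0.208, 0.971, 0.12], [0.84, -0.24, 0.486], [0.501, 0.0, -0.865]]
force: [0.8, 0.7, 0.6]
gripper_width: 0.995
```

```bash
python3 - <<'E'
from h import *
mv(FAR+.027*U+.05*N,RR); mv(FAR+.027*U-.042*N,RR); z=grab("wrist","w3")
E
```

```text
lin [0.0005, -0.0001, -0.0002] rot [0.0005, -0.0012, -0.0004] t 3.25 q [-0.12, 0.44, 1.72, 0.63, 1.0, -0.23]
lin [0.0004, -0.0001, 0.0918] rot [0.0005, -0.0012, -0.0004] t 3.25 q [-0.12, 0.44, 1.72, 0.63, 1.0, -0.23]
```

View pics/w3.png

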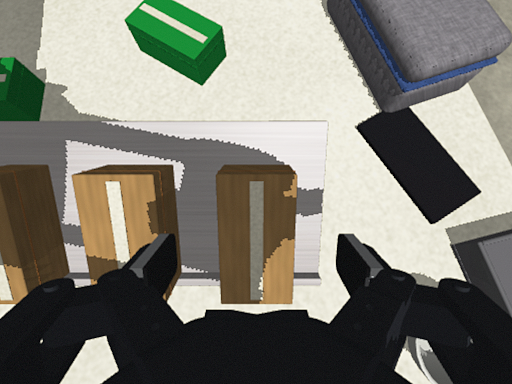

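The fingers straddle the far wide box (257,235) symmetrically and the neighbour is clear, so I'll descend and grip.

>>> servo_tool --jaw '[0.085, 0.085, 0.085, 0.085]' --linear '[[0.0004, 0, 0.03], [0.0004, 0, 0.06], [0.0004, 0, 0.0915], [0.0004, 0, 0.0915]]' --rotation '[[0, 0, 0], [0, 0, 0], [0, 0, 0], [0, 0, 0]]'

```text
time_s: 3.8
tool_pos: [0.6186, 0.2314, 0.0825]
orientation: [[0.206, 0.971, 0.12], [0.841, -0.238, 0.487], [0.501, 0.001, -0.865]]
force: [0.2, -0.2, 0.5]
gripper_width: 0.997
```

>>> servo_tool --jaw '[0.05, 0.05, 0.05, 0.05, 0.05]' --linear '[[0, 0, 0], [0, 0, 0], [0, 0, 0], [0, 0, 0], [0, 0, 0]]' --rotation '[[0, 0, 0], [0, 0, 0], [0, 0, 0], [0, 0, 0], [0, 0, 0]]' --force 60

```text
time_s: 4.42
tool_pos: [0.6199, 0.231, 0.0846]
orientation: [[0.205, 0.971, 0.123], [0.84, -0.239, 0.487], [0.502, 0.003, -0.865]]
force: [0.1, -2.5, 7.3]
gripper_width: 0.698
```

>>> servo_tool --jaw '[0.05, 0.05, 0.05]' --linear '[[0, 0, -0.01], [0, 0, -0.03], [0, 0, -0.03]]' --rotation '[[0, 0, 0], [0, 0, 0], [0, 0, 0]]'

```text
time_s: 4.8
tool_pos: [0.6174, 0.2152, 0.1125]
orientation: [[0.204, 0.971, 0.126], [0.84, -0.24, 0.486], [0.502, 0.007, -0.865]]
force: [-0.3, -0.0, -1.9]
gripper_width: 0.698
```

```bash
python3 - <<'E'
from h import *
L=np.column_stack([[cy,sy,0],[sy,-cy,0],[0,0,-1]])
mv([.617,.19,.21],L)
E
```

```text
lin [0.0277, 0.0063, -0.0966] rot [0.0066, -0.5264, 0.0014] t 4.8 q [-0.06, 0.52, 1.74, 0.68, 0.9, -0.26]
```

>>> servo_tool --jaw '[0.05, 0.05, 0.05, 0.05, 0.05]' --linear '[[0.01, 0.002, -0.04], [0.02, 0.004, -0.07], [0.028, 0.006, -0.0965], [0.028, 0.006, -0.0965], [0.028, 0.006, -0.0965]]' --rotation '[[0.001, -0.1, 0], [0.003, -0.25, 0], [0.004, -0.4, 0.001], [0.006, -0.526, 0.001], [0.006, -0.526, 0.001]]'

```text
time_s: 5.42
tool_pos: [0.617, 0.1926, 0.2103]
orientation: [[0.236, 0.972, 0.002], [0.972, -0.236, 0.001], [0.002, 0.001, -1.0]]
force: [0.9, -1.0, -2.6]
gripper_width: 0.695
```

```bash
python3 - <<'E'
from h import *
mv(S(-3,-59,110),RF); slab()
E
```

```text
lin [-0.4928, 0.0339, 0.0996] rot [0.0024, 0.0003, -1.9715] t 5.42 q [0.2, 0.44, 1.43, 0.0, 1.27, 0.43]
slab [157.8 407.9 210.3] F slab [ 0.8 -1.2 -2.6] w 0.694919067610514 5.425
```

>>> servo_tool --jaw '[0.05, 0.05, 0.05, 0.05, 0.05]' --linear '[[-0.05, 0.004, 0], [-0.1, 0.008, 0], [-0.15, 0.012, 0], [-0.2, 0.016, 0], [-0.25, 0.02, 0]]' --rotation '[[0, 0, -0.17], [0, 0, -0.34], [0, 0, -0.51], [0, 0, -0.68], [0, 0, -0.85]]'

```text
time_s: 6.05
tool_pos: [0.5756, -0.0569, 0.2088]
orientation: [[-0.578, 0.816, 0.001], [0.816, 0.578, 0.004], [0.003, 0.003, -1.0]]
force: [-0.1, 0.0, -1.5]
gripper_width: 0.694
```

```bash
python3 - <<'E'
from h import *
mv(S(-3,-59,110),RF); slab()
E
```

```text
lin [-0.1697, -0.1715, 0.0979] rot [0.0041, -0.001, -1.1168] t 6.05 q [-0.22, 0.35, 1.59, 0.0, 1.21, -0.84]
slab [ 76.6 168.4 208.8] F slab [-0.1  0.  -1.5] w 0.6938549582579788 6.05
```

>>> servo_tool --jaw '[0.05, 0.05, 0.05, 0.05, 0.05]' --linear '[[-0.035, -0.035, 0], [-0.07, -0.07, 0], [-0.105, -0.105, 0], [-0.14, -0.14, 0.01], [-0.17, -0.1715, 0.02]]' --rotation '[[0, 0, -0.18], [0, 0, -0.36], [0, 0, -0.54], [0, 0, -0.72], [0.003, 0, -0.9]]'

```text
time_s: 6.68
tool_pos: [0.5321, -0.2965, 0.1866]
orientation: [[-0.999, 0.05, -0.0], [0.05, 0.999, 0.004], [0.001, 0.004, -1.0]]
force: [1.1, 0.1, -1.7]
gripper_width: 0.695
```

```bash
python3 - <<'E'
from h import *
mv(S(-3,-59,110),RF); slab()
E
```

```text
lin [-0.0017, 0.0022, 0.0766] rot [0.0039, -0.0001, -0.2127] t 6.67 q [-0.62, 0.41, 1.54, 0.0, 1.19, -2.15]
slab [ -5.2 -61.1 186.6] F slab [ 1.1 -0.1 -1.7] w 0.6952665026288182 6.675
```

>>> servo_tool --jaw '[0.05, 0.05, 0.05, 0.05]' --linear '[[-0.001, 0.001, 0.03], [-0.0017, 0.0022, 0.06], [-0.0017, 0.0022, 0.0766], [-0.0017, 0.0022, 0.0766]]' --rotation '[[0.004, 0, -0.12], [0.004, 0, -0.2127], [0.004, 0, -0.2127], [0.004, 0, -0.2127]]'

```text
time_s: 7.18
tool_pos: [0.5322, -0.2935, 0.1085]
orientation: [[-0.987, -0.159, -0.003], [-0.159, 0.987, 0.003], [0.002, 0.003, -1.0]]
force: [-0.4, -0.3, -0.9]
gripper_width: 0.699
```

```bash
python3 - <<'E'
from h import *
mv(S(-3,-59,110),RF); slab()
w=grab("wrist","w4"); s=grab("side","s4"); c=grab("scene","c4")
up=lambda i,a,b,x,y: cv2.resize(i[y:y+b,x:x+a,::-1],(400,300),interpolation=cv2.INTER_CUBIC)
cv2.imwrite("pics/m4.png",np.vstack([np.hstack([up(w['p'],512,384,0,0),up(s['p'],120,90,220,105)]),np.hstack([up(c['p'],120,90,150,110),up(c['p'],512,384,0,0)])]))
E
```

```text
lin [-0.0016, -0.0009, -0.0015] rot [0.003, -0.0022, -0.0026] t 7.17 q [-0.62, 0.5, 1.62, 0.0, 1.03, -2.35]
slab [ -4.6 -58.1 108.5] F slab [-0.4 -0.2 -0.9] w 0.6991873653636043 7.175
```

View pics/m4.png

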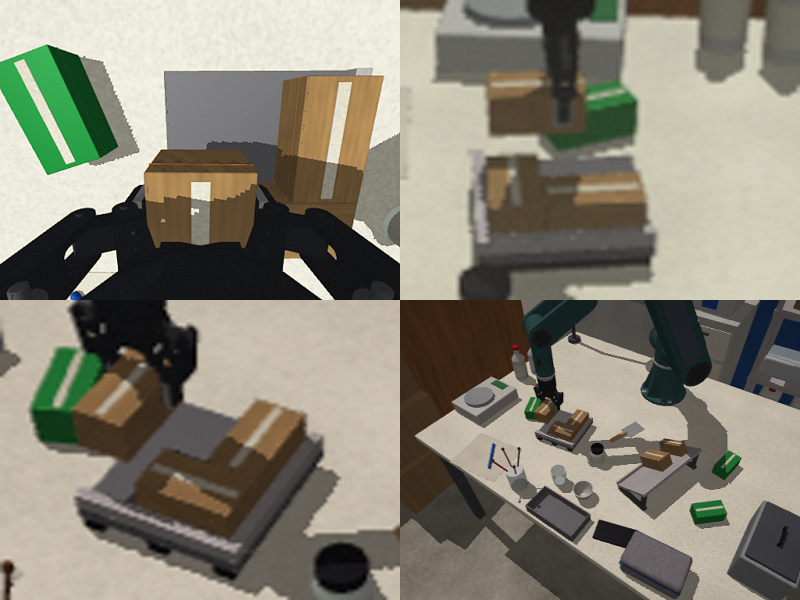

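The box is held level and parallel to the slab. In the wrist quadrant its end is at about (200,170) and laid_left is at (330,140). I'll measure its pose in the hand.

```bash
cat >> h.py <<'E'
def inhand(f,lo,hi,y1=384):
    z=load(f+".npz");P=cloud(z);m=brown(z)&(P[...,2]>lo)&(P[...,2]<hi);Q=(P[m]-O)@np.array([XS,YS,Z]).T*1000
    return Q
E
python3 - <<'E'
from h import *
for f in("w4","s4","c4"):
    Q=inhand(f,.09,.2); Q=Q[(abs(Q[:,1]+58)<60)&(abs(Q[:,0]-20)<100)]
    print(f,len(Q),np.percentile(Q,[1,3,50,97,99],axis=0).round(1).tolist())
Q=inhand("w4",.135,.2); Q=Q[(abs(Q[:,1]+58)<60)&(abs(Q[:,0]-20)<100)]
print(np.median(Q[:,2])); l=Q[Q[:,2]>np.median(Q[:,2])-4]
for b in np.arange(-85,-30,6):
    k=l[abs(l[:,1]-b)<3]; 
    if len(k)>20: print(b,np.percentile(k[:,0],2).round(1),end=' ')
E
```

```text
w4 14237 [[-32.2, -87.2, 104.7], [-32.1, -85.9, 110.5], [-19.6, -57.4, 148.1], [8.4, -29.9, 149.5], [10.1, -28.5, 179.7]]
s4 341 [[-23.5, -85.4, 104.5], [-22.6, -82.1, 106.1], [41.1, -30.9, 138.0], [78.4, -25.3, 152.7], [79.4, -24.8, 153.3]]
c4 556 [[-21.5, -86.9, 104.6], [-12.0, -85.6, 106.6], [51.6, -45.6, 148.9], [81.4, -27.3, 155.4], [82.3, -26.8, 166.7]]
148.2720912206264
-85 -32.0 -79 -32.0 -73 -31.9 -67 -31.8 -61 -32.0 -55 -31.8 -49 -31.6 -43 -31.5 -37 -31.6 -31 -31.4
```

>>> servo_tool --jaw '[0.05, 0.05, 0.05, 0.05, 0.05]' --linear '[[0, 0, 0.02], [0, 0, 0.04], [0, 0, 0.055], [0, 0, 0.063], [0, 0, 0.064]]' --rotation '[[0.003, -0.002, -0.01], [0.003, -0.002, -0.01], [0.003, -0.002, -0.01], [0.003, -0.002, -0.01], [0.003, -0.002, -0.01]]'

```text
time_s: 7.95
tool_pos: [0.5347, -0.2946, 0.047]
orientation: [[-0.985, -0.171, 0.004], [-0.171, 0.985, -0.003], [-0.003, -0.004, -1.0]]
force: [0.3, -0.4, -2.3]
gripper_width: 0.693
```

>>> servo_tool --jaw '[0.05, 0.05, 0.05]' --linear '[[0, 0, 0.001], [0, 0, 0.0022], [0, 0, 0.003]]' --rotation '[[0, 0, 0], [0, 0, 0], [0, 0, 0]]'

```text
time_s: 8.32
tool_pos: [0.5349, -0.2947, 0.0442]
orientation: [[-0.985, -0.171, 0.004], [-0.171, 0.985, -0.004], [-0.004, -0.004, -1.0]]
force: [-0.1, -0.5, -1.5]
gripper_width: 0.694
```

```bash
python3 - <<'E'
from h import *
mv(S(2.4,-55,40),RF); slab()
E
```

```text
lin [-0.0046, 0.0048, 0.0042] rot [-0.0045, 0.0037, 0.0091] t 8.32 q [-0.62, 0.58, 1.66, -0.0, 0.89, -2.36]
slab [ -2.1 -59.8  44.2] F slab [-0.2 -0.4 -1.5] w 0.694458919677278 8.325
```

>>> servo_tool --jaw '[0.05, 0.05, 0.05, 0.05]' --linear '[[0, 0.001, 0.001], [0, 0.001, 0.002], [0, 0.001, 0.003], [0, 0.001, 0.0035]]' --rotation '[[-0.004, 0.003, 0], [-0.004, 0.003, 0], [-0.004, 0.003, 0], [-0.004, 0.003, 0]]'

```text
time_s: 8.82
tool_pos: [0.5347, -0.2937, 0.0406]
orientation: [[-0.985, -0.171, 0.001], [-0.171, 0.985, -0.0], [-0.001, -0.0, -1.0]]
force: [0.2, 0.8, -1.4]
gripper_width: 0.697
```

>>> servo_tool --jaw '[0.05, 0.05, 0.05]' --linear '[[0, 0, 0.0008], [0, 0, 0.0016], [0, 0, 0.0024]]' --rotation '[[0, 0, 0], [0, 0, 0], [0, 0, 0]]'

```text
time_s: 9.2
tool_pos: [0.5347, -0.2937, 0.0391]
orientation: [[-0.985, -0.171, 0.001], [-0.171, 0.985, -0.0], [-0.001, -0.0, -1.0]]
force: [-2.5, 1.7, 11.3]
gripper_width: 0.694
```

```bash
python3 - <<'E'
from h import *
mv(S(2.4,-55,40),RF); slab()
E
```

```text
lin [-0.0045, 0.0037, -0.0009] rot [-0.0004, 0.0007, 0.0091] t 9.2 q [-0.62, 0.59, 1.66, 0.0, 0.88, -2.36]
slab [ -2.1 -58.8  39.1] F slab [-2.2  2.1 11.3] w 0.6935672674967186 9.2
```

Touchdown felt. I'll ease off slightly and slide to the far stop.

>>> servo_tool --jaw '[0.05, 0.05, 0.05, 0.05]' --linear '[[0, 0, -0.0006], [-0.002, 0, -0.0006], [-0.0035, 0, -0.0006], [-0.005, 0, -0.0006]]' --rotation '[[0, 0, 0.005], [0, 0, 0.009], [0, 0, 0.009], [0, 0, 0.009]]'

```text
time_s: 9.7
tool_pos: [0.5391, -0.2929, 0.0394]
orientation: [[-0.987, -0.163, -0.001], [-0.163, 0.987, -0.0], [0.001, -0.0, -1.0]]
force: [-4.7, -3.0, 0.9]
gripper_width: 0.698
```

```bash
python3 - <<'E'
from h import *
mv(S(2.4,-55,40),RF); slab()
E
```

```text
lin [-0.0001, 0.0036, -0.0006] rot [-0.0001, -0.0008, 0.0007] t 9.7 q [-0.61, 0.6, 1.65, -0.0, 0.89, -2.34]
slab [  2.3 -58.6  39.4] F slab [-5.1 -2.2  0.9] w 0.6981781795545636 9.7
```

Contact is just starting, as predicted (x=2.3). I'll push 1.5 mm more in x, then close in y.

>>> servo_tool --jaw '[0.05, 0.05, 0.05, 0.05, 0.05]' --linear '[[-0.001, 0, 0], [-0.0015, 0.001, 0], [-0.0015, 0.002, 0], [-0.0015, 0.003, 0], [-0.0015, 0.004, 0]]' --rotation '[[0, 0, 0], [0, 0, 0], [0, 0, 0], [0, 0, 0], [0, 0, 0]]'

```text
time_s: 10.32
tool_pos: [0.5386, -0.2896, 0.0393]
orientation: [[-0.987, -0.163, -0.003], [-0.163, 0.987, -0.001], [0.003, -0.001, -1.0]]
force: [-5.7, -4.9, -0.2]
gripper_width: 0.694
```

```bash
python3 - <<'E'
from h import *
mv(S(2.4,-55,40),RF); slab()
E
```

```text
lin [-0.0, 0.0003, -0.0007] rot [-0.0007, -0.0031, 0.0007] t 10.32 q [-0.6, 0.6, 1.66, -0.0, 0.89, -2.34]
slab [  2.4 -55.3  39.3] F slab [-6.4 -3.9 -0.2] w 0.6942379743455176 10.325
```

>>> servo_tool --jaw '[0.05, 0.05, 0.05, 0.05]' --linear '[[-0.001, 0.001, 0], [-0.0015, 0.0018, 0], [-0.002, 0.0025, 0], [-0.002, 0.0025, 0]]' --rotation '[[0, 0.003, 0], [0, 0.003, 0], [0, 0.003, 0], [0, 0.003, 0]]'

```text
time_s: 10.82
tool_pos: [0.5384, -0.2888, 0.0396]
orientation: [[-0.987, -0.163, -0.008], [-0.163, 0.987, -0.004], [0.009, -0.003, -1.0]]
force: [-10.0, -9.3, 3.9]
gripper_width: 0.696
```

```bash
python3 - <<'E'
from h import *
mv(S(2.4,-55,40),RF); slab()
E
```

```text
lin [-0.0001, -0.0005, -0.0004] rot [-0.0028, -0.009, 0.0009] t 10.82 q [-0.6, 0.6, 1.66, -0.01, 0.89, -2.33]
slab [  2.3 -54.5  39.6] F slab [-11.4  -7.5   3.9] w 0.6958123674590571 10.825
```

Both contacts are felt (−11 N in x, −7.5 N in y). I'll level, release and rise.

>>> servo_tool --jaw '[0.05, 0.05, 0.08, 0.08, 0.08]' --linear '[[-0.0005, 0.0003, 0], [-0.0005, 0.0003, 0], [-0.0005, 0.0003, 0], [0, 0, 0], [0, 0, 0]]' --rotation '[[-0.002, -0.008, 0], [-0.002, -0.008, 0], [-0.002, -0.008, 0], [-0.002, -0.008, 0], [-0.002, -0.008, 0]]'

```text
time_s: 11.45
tool_pos: [0.539, -0.2887, 0.0398]
orientation: [[-0.987, -0.163, -0.0], [-0.163, 0.987, -0.001], [0.0, -0.001, -1.0]]
force: [0.7, -0.1, -0.6]
gripper_width: 0.939
```

>>> servo_tool --jaw '[0.08, 0.08, 0.08, 0.08, 0.08]' --linear '[[0, 0, -0.01], [0, 0, -0.04], [0, 0, -0.09], [0, 0, -0.14], [0, 0, -0.15]]' --rotation '[[0, 0, 0], [0, 0, 0], [0, 0, 0], [0, 0, 0], [0, 0, 0]]'

```text
time_s: 12.08
tool_pos: [0.5413, -0.2899, 0.1946]
orientation: [[-0.987, -0.163, 0.007], [-0.163, 0.987, -0.006], [-0.006, -0.007, -1.0]]
force: [-0.1, 0.1, 0.0]
gripper_width: 0.936
```

```bash
python3 - <<'E'
from h import *
slab(); z=grab("wrist","w5"); P=cloud(z)
Q=(P-O)@np.array([XS,YS,Z]).T*1000
m=(P[...,2]>.068)&(P[...,2]<.092)
q=Q[m]; q=q[(abs(q[:,0])<110)&(abs(q[:,1])<110)]; print(np.percentile(q,[1,99],axis=0).round(1))
k=q[(q[:,1]<-35)]; print(np.percentile(k,[1,50,99],axis=0).round(1))
E
```

```text
slab [  5.  -56.1 194.6] F slab [-0.1  0.1  0. ] w 0.9362529879371793 12.075
[[-83.  -82.5  71.5]
 [ 82.1  84.   80.5]]
[[-25.2 -83.9  75.2]
 [ 24.5 -60.1  78.9]
 [ 82.7 -35.6  80.6]]
```

The far box is in place: its lid spans x from −25 to about 84. Now the middle box.

>>> servo_tool --jaw '[0.085, 0.085, 0.085, 0.085, 0.085]' --linear '[[0, 0.05, -0.01], [0.01, 0.1, -0.03], [0.02, 0.15, -0.04], [0.03, 0.2, -0.04], [0.03, 0.25, -0.04]]' --rotation '[[0, 0, 0.18], [0, 0, 0.36], [0, 0, 0.54], [0, 0, 0.72], [0, 0, 0.9]]'

```text
time_s: 12.75
tool_pos: [0.4681, -0.046, 0.2312]
orientation: [[-0.737, 0.676, 0.003], [0.676, 0.737, -0.004], [-0.005, -0.001, -1.0]]
force: [1.2, -0.2, -0.5]
gripper_width: 0.994
```

```bash
python3 - <<'E'
from h import *
L=np.column_stack([[cy,sy,0],[sy,-cy,0],[0,0,-1]]); mv([.5,.12,.23],L); slab()
E
```

```text
lin [0.0888, 0.1439, 0.0007] rot [0.0017, 0.005, 1.0701] t 12.75 q [-0.24, 0.17, 1.78, -0.0, 1.19, -1.07]
slab [-27.8 196.4 231.2] F slab [ 1.1 -0.4 -0.5] w 0.9941321366948205 12.75
```

>>> servo_tool --jaw '[0.085, 0.085, 0.085, 0.085, 0.085]' --linear '[[0.018, 0.028, 0], [0.036, 0.057, 0], [0.054, 0.086, 0], [0.072, 0.115, 0], [0.089, 0.144, 0]]' --rotation '[[0, 0, 0.18], [0, 0, 0.36], [0, 0, 0.54], [0, 0, 0.72], [0, 0, 0.9]]'

```text
time_s: 13.38
tool_pos: [0.4989, 0.1213, 0.2293]
orientation: [[0.077, 0.997, 0.0], [0.997, -0.077, -0.004], [-0.004, 0.001, -1.0]]
force: [0.3, 0.4, 0.4]
gripper_width: 0.997
```

```bash
python3 - <<'E'
from h import *
mv(MID+.027*U+.05*N,RR)
E
```

```text
lin [0.0904, -0.0001, 0.0674] rot [-0.0421, 0.5266, 0.1608] t 13.38 q [0.11, 0.24, 1.7, -0.0, 1.21, 0.19]
```

>>> servo_tool --jaw '[0.085, 0.085, 0.085, 0.085, 0.085]' --linear '[[0.02, 0, 0], [0.045, 0, 0.015], [0.07, 0, 0.035], [0.0904, 0, 0.06], [0.0904, 0, 0.0674]]' --rotation '[[-0.011, 0.13, 0.04], [-0.021, 0.265, 0.08], [-0.032, 0.4, 0.12], [-0.042, 0.5266, 0.161], [-0.042, 0.5266, 0.161]]'

```text
time_s: 14.0
tool_pos: [0.5026, 0.2106, 0.1582]
orientation: [[0.213, 0.97, 0.113], [0.84, -0.241, 0.485], [0.498, -0.008, -0.867]]
force: [-0.1, 0.6, -0.5]
gripper_width: 0.996
```

>>> servo_tool --jaw '[0.085]' --linear '[[0, 0, 0]]' --rotation '[[0, 0, 0]]'

```text
time_s: 14.12
tool_pos: [0.5023, 0.2101, 0.1576]
orientation: [[0.214, 0.971, 0.111], [0.842, -0.241, 0.484], [0.496, -0.01, -0.868]]
force: [0.9, -0.1, -0.8]
gripper_width: 0.996
```

```bash
python3 - <<'E'
from h import *
mv(MID+.027*U+.05*N,RR); mv(MID+.027*U-.040*N,RR)
z=grab("wrist","w6"); P=cloud(z); m=brown(z)
q=(P[m]-MID)@np.column_stack([U,RR[:,1],N])*1000
k=q[(abs(q[:,2])<4)]; 
for lo,hi in((-45,45),(-150,-45)):
    t=k[(k[:,1]>lo)&(k[:,1]<hi)]; print(len(t),np.percentile(t,[1,99],axis=0).round(1).tolist())
E
```

```text
lin [0.0036, 0.0031, -0.0024] rot [-0.0077, 0.0045, -0.0061] t 14.12 q [-0.08, 0.33, 1.94, 0.67, 0.91, -0.27]
lin [0.004, 0.0038, 0.0876] rot [-0.0077, 0.0045, -0.0061] t 14.12 q [-0.08, 0.33, 1.94, 0.67, 0.91, -0.27]
8496 [[-53.6, -29.6, -1.3], [54.7, 28.4, 1.6]]
3090 [[-21.0, -119.1, -3.3], [54.8, -83.4, 1.6]]
```

The middle box is where it was expected, and its gap to the narrow box is 53 mm. Descending.

>>> servo_tool --jaw '[0.085, 0.085, 0.085, 0.085, 0.085]' --linear '[[0.0038, 0.0032, 0.0], [0.0038, 0.0032, 0.03], [0.004, 0.0034, 0.06], [0.004, 0.0034, 0.0876], [0.004, 0.0034, 0.0876]]' --rotation '[[-0.008, 0.004, -0.006], [-0.008, 0.004, -0.006], [-0.008, 0.004, -0.006], [-0.008, 0.004, -0.006], [-0.008, 0.004, -0.006]]'

```text
time_s: 14.8
tool_pos: [0.516, 0.2563, 0.0835]
orientation: [[0.205, 0.972, 0.118], [0.842, -0.237, 0.485], [0.5, 0.0, -0.866]]
force: [0.3, -0.4, -0.1]
gripper_width: 0.992
```

```bash
python3 - <<'E'
from h import *
mv(MID+.027*U-.040*N,RR)
E
```

```text
lin [-0.001, 0.0009, -0.0006] rot [-0.0012, 0.0006, 0.0023] t 14.8 q [0.01, 0.47, 1.97, 0.81, 0.73, -0.37]
```

>>> servo_tool --jaw '[0.05, 0.05, 0.05, 0.05, 0.05]' --linear '[[-0.001, 0, 0], [-0.001, 0, 0], [-0.001, 0, 0], [-0.001, 0, 0], [-0.001, 0, 0]]' --rotation '[[0, 0, 0.002], [0, 0, 0.002], [0, 0, 0.002], [0, 0, 0.002], [0, 0, 0.002]]' --force 60

```text
time_s: 15.42
tool_pos: [0.5167, 0.2552, 0.0845]
orientation: [[0.206, 0.971, 0.121], [0.841, -0.239, 0.486], [0.5, 0.001, -0.866]]
force: [-1.2, -1.8, 7.0]
gripper_width: 0.695
```

>>> servo_tool --jaw '[0.05, 0.05, 0.05, 0.05]' --linear '[[0, 0, -0.01], [0, 0, -0.03], [0, 0, -0.05], [0, 0, -0.05]]' --rotation '[[0, 0, 0], [0, 0, 0], [0, 0, 0], [0, 0, 0]]'

```text
time_s: 15.92
tool_pos: [0.5116, 0.23, 0.1292]
orientation: [[0.206, 0.971, 0.124], [0.841, -0.24, 0.485], [0.501, 0.004, -0.866]]
force: [0.7, 0.5, -1.3]
gripper_width: 0.694
```

```bash
python3 - <<'E'
from h import *
L=np.column_stack([[cy,sy,0],[sy,-cy,0],[0,0,-1]])
mv([.505,.19,.22],L); slab()
E
```

```text
lin [0.0105, 0.0036, -0.0988] rot [0.0043, -0.5242, 0.0005] t 15.93 q [-0.04, 0.38, 1.95, 0.73, 0.83, -0.31]
slab [ 59.9 461.8 129.2] F slab [ 0.8  0.4 -1.3] w 0.6937419739702907 15.925
```

>>> servo_tool --jaw '[0.05, 0.05, 0.05, 0.05, 0.05]' --linear '[[0.003, 0.001, -0.04], [0.006, 0.002, -0.07], [0.0105, 0.0036, -0.0988], [0.0105, 0.0036, -0.0988], [0.0105, 0.0036, -0.0988]]' --rotation '[[0.001, -0.1, 0], [0.002, -0.25, 0], [0.003, -0.4, 0], [0.004, -0.524, 0], [0.004, -0.524, 0]]'

```text
time_s: 16.55
tool_pos: [0.5053, 0.1922, 0.2198]
orientation: [[0.235, 0.972, 0.001], [0.972, -0.235, 0.001], [0.001, 0.001, -1.0]]
force: [0.7, 0.4, -1.9]
gripper_width: 0.693
```

```bash
python3 - <<'E'
from h import *
mv(S(-60,-6,120),RN); slab()
E
```

```text
lin [-0.4394, 0.0689, 0.0993] rot [0.001, -0.001, -0.4] t 16.55 q [0.24, 0.28, 1.65, 0.0, 1.2, 0.47]
slab [ 47.5 425.5 219.8] F slab [ 0.7  0.3 -1.9] w 0.6925085605924529 16.55
```

>>> servo_tool --jaw '[0.05, 0.05, 0.05, 0.05, 0.05]' --linear '[[-0.055, 0.008, 0], [-0.11, 0.017, 0], [-0.165, 0.026, 0], [-0.22, 0.034, 0], [-0.275, 0.043, 0]]' --rotation '[[0, 0, -0.05], [0, 0, -0.1], [0, 0, -0.15], [0, 0, -0.2], [0, 0, -0.25]]'

```text
time_s: 17.18
tool_pos: [0.4806, -0.0867, 0.2183]
orientation: [[-0.014, 1.0, 0.0], [1.0, 0.014, 0.004], [0.004, 0.0, -1.0]]
force: [1.8, 0.1, -1.5]
gripper_width: 0.699
```

```bash
python3 - <<'E'
from h import *
mv(S(-60,-6,120),RN); slab()
E
```

```text
lin [-0.1645, -0.0139, 0.0976] rot [0.0007, -0.004, -0.1488] t 17.18 q [-0.32, 0.21, 1.76, 0.0, 1.17, -0.34]
slab [-22.  154.3 218.3] F slab [ 1.7 -0.2 -1.5] w 0.6992323924405354 17.175
```

>>> servo_tool --jaw '[0.05, 0.05, 0.05, 0.05, 0.05]' --linear '[[-0.055, -0.005, 0], [-0.11, -0.009, 0.01], [-0.1645, -0.0139, 0.05], [-0.1645, -0.0139, 0.0976], [-0.1645, -0.0139, 0.0976]]' --rotation '[[0, -0.004, -0.05], [0, -0.004, -0.1], [0, -0.004, -0.149], [0, -0.004, -0.149], [0, -0.004, -0.149]]'

```text
time_s: 17.8
tool_pos: [0.4644, -0.2492, 0.1159]
orientation: [[-0.159, 0.987, -0.007], [0.987, 0.159, 0.008], [0.009, -0.006, -1.0]]
force: [-0.3, 0.3, -2.7]
gripper_width: 0.699
```

>>> servo_tool --jaw '[0.05]' --linear '[[0, 0, 0]]' --rotation '[[0, 0, 0]]'

```text
time_s: 17.92
tool_pos: [0.4643, -0.2489, 0.1165]
orientation: [[-0.159, 0.987, -0.006], [0.987, 0.159, 0.009], [0.01, -0.005, -1.0]]
force: [0.3, -0.1, -0.9]
gripper_width: 0.697
```

```bash
python3 - <<'E'
from h import *
mv(S(-60,-6,120),RN); slab(); z=grab("wrist","w7")
P=cloud(z);Q=(P-O)@np.array([XS,YS,Z]).T*1000; b=brown(z)
l=Q[b&(Q[...,2]>135)&(Q[...,2]<175)&(abs(Q[...,0]+60)<45)]; h=np.median(l[:,2]); l=l[abs(l[:,2]-h)<4]; print("lid",h.round(1),np.percentile(l,[1,50,99],axis=0).round(1).tolist())
for x in np.arange(-86,-32,8):
    k=l[abs(l[:,0]-x)<3]
    if len(k)>20: print(x,np.percentile(k[:,1],98).round(1),end=' ')
e=Q[b&(abs(Q[...,2]-79)<4)&(Q[...,0]>-120)&(Q[...,0]<0)&(Q[...,1]<60)]; 
for x in np.arange(-86,10,10):
    k=e[abs(e[:,0]-x)<3]
    if len(k)>20: print("\n laid_left edge",x,np.percentile(k[:,1],1).round(1),end=' ')
E
```

```text
lin [-0.0029, 0.0043, -0.0035] rot [-0.005, -0.0097, -0.0029] t 17.93 q [-0.63, 0.4, 1.79, 0.0, 0.97, -0.79]
slab [-64.4  -3.1 116.5] F slab [ 0.2 -0.1 -0.9] w 0.6965688753186512 17.925
lid 155.9 [[-93.5, -19.2, 153.0], [-64.1, 5.9, 156.0], [-35.3, 24.5, 157.4]]
-86 24.5 -78 24.5 -70 24.4 -62 24.5 -54 24.3 -46 24.2 -38 24.1 
 laid_left edge -86 26.4 
 laid_left edge -76 25.5 
 laid_left edge -66 26.3 
 laid_left edge -56 26.3 
 laid_left edge -46 26.3 
 laid_left edge -36 26.2 
 laid_left edge -26 26.2 
 laid_left edge -16 26.1 
 laid_left edge -6 26.1
```

>>> servo_tool --jaw '[0.05, 0.05, 0.05, 0.05, 0.05]' --linear '[[-0.0029, 0.0043, 0], [-0.0029, 0.0043, 0.02], [-0.0029, 0.0043, 0.045], [-0.0029, 0.0043, 0.066], [-0.0029, 0.0043, 0.07]]' --rotation '[[-0.004, -0.009, -0.003], [-0.004, -0.009, -0.003], [-0.004, -0.009, -0.003], [-0.004, -0.009, -0.003], [-0.004, -0.009, -0.003]]'

```text
time_s: 18.6
tool_pos: [0.4686, -0.2497, 0.0466]
orientation: [[-0.164, 0.987, -0.001], [0.987, 0.164, 0.0], [0.001, -0.001, -1.0]]
force: [-0.3, -0.1, -1.6]
gripper_width: 0.695
```

```bash
python3 - <<'E'
from h import *
mv(S(-60,-6,40),RN); slab()
E
```

```text
lin [-0.0014, 0.0002, 0.0066] rot [-0.0013, -0.0007, 0.0016] t 18.6 q [-0.62, 0.5, 1.84, -0.0, 0.8, -0.78]
slab [-60.2  -4.6  46.6] F slab [-0.3 -0.1 -1.6] w 0.6954962833703687 18.6
```

>>> servo_tool --jaw '[0.05, 0.05, 0.05, 0.05, 0.05]' --linear '[[-0.001, 0, 0.002], [-0.001, 0, 0.004], [-0.001, 0, 0.005], [-0.001, 0, 0.006], [-0.001, 0, 0.0065]]' --rotation '[[-0.001, 0, 0], [-0.001, 0, 0], [-0.001, 0, 0], [-0.001, 0, 0], [-0.001, 0, 0]]'

```text
time_s: 19.23
tool_pos: [0.4688, -0.2507, 0.0402]
orientation: [[-0.163, 0.987, -0.0], [0.987, 0.163, 0.001], [0.001, -0.0, -1.0]]
force: [-0.8, 0.7, -1.7]
gripper_width: 0.697
```

>>> servo_tool --jaw '[0.05, 0.05]' --linear '[[0, 0, 0.0007], [0, 0, 0.0015]]' --rotation '[[0, 0, 0], [0, 0, 0]]'

```text
time_s: 19.48
tool_pos: [0.4688, -0.2507, 0.0395]
orientation: [[-0.163, 0.987, -0.0], [0.987, 0.163, 0.0], [0.0, -0.0, -1.0]]
force: [-4.3, 1.7, 16.7]
gripper_width: 0.697
```

```bash
python3 - <<'E'
from h import *
mv(S(-60,-6,40),RN); slab()
E
```

```text
lin [-0.0004, 0.0002, -0.0005] rot [-0.0001, -0.0005, 0.0016] t 19.48 q [-0.62, 0.51, 1.84, 0.0, 0.78, -0.79]
slab [-60.2  -5.6  39.5] F slab [-4.   2.4 16.7] w 0.6972896864728391 19.475
```

Touchdown. I'll slide to +y, then +x.

>>> servo_tool --jaw '[0.05, 0.05, 0.05, 0.05, 0.05]' --linear '[[0, 0, -0.0005], [0.001, 0.001, -0.0005], [0.002, 0.002, -0.0005], [0.003, 0.003, -0.0005], [0.004, 0.004, -0.0005]]' --rotation '[[0, 0, 0], [0, 0, 0], [0, 0, 0], [0, 0, 0], [0, 0, 0]]'

```text
time_s: 20.1
tool_pos: [0.4723, -0.2466, 0.04]
orientation: [[-0.164, 0.986, -0.0], [0.986, 0.164, -0.001], [-0.001, -0.0, -1.0]]
force: [-1.4, -5.1, -2.0]
gripper_width: 0.694
```

```bash
python3 - <<'E'
from h import *
mv(S(-55,-2.5,40),RN); slab()
E
```

```text
lin [-0.0003, 0.0011, 0.0] rot [-0.0002, 0.0006, 0.0023] t 20.1 q [-0.61, 0.51, 1.84, -0.0, 0.79, -0.77]
slab [-56.1  -2.2  40. ] F slab [-2.2 -4.8 -2. ] w 0.6941533554712439 20.1
```

>>> servo_tool --jaw '[0.05, 0.05, 0.05, 0.05, 0.05]' --linear '[[0.0008, 0.001, 0], [0.0015, 0.0018, 0], [0.002, 0.0026, 0], [0.0025, 0.0032, 0], [0.0025, 0.0032, 0]]' --rotation '[[0, 0, 0], [0, 0, 0], [0, 0, 0], [0, 0, 0], [0, 0, 0]]'

```text
time_s: 20.72
tool_pos: [0.4742, -0.2462, 0.0403]
orientation: [[-0.165, 0.986, -0.001], [0.986, 0.165, -0.004], [-0.004, -0.002, -1.0]]
force: [-7.4, -13.2, -1.0]
gripper_width: 0.694
```

```bash
python3 - <<'E'
from h import *
mv(S(-55,-2.5,40),RN); slab()
E
```

```text
lin [-0.0004, -0.0009, 0.0003] rot [-0.0019, 0.0041, 0.0034] t 20.73 q [-0.61, 0.52, 1.84, -0.01, 0.79, -0.77]
slab [-54.1  -2.1  40.3] F slab [ -9.4 -11.8  -1. ] w 0.6940319472886973 20.725
```

Contact on both faces (−9 and −12 N). Releasing.

>>> servo_tool --jaw '[0.05, 0.05, 0.08, 0.08, 0.08]' --linear '[[0.0008, 0.0008, 0.0003], [0.0005, 0.0006, 0.0003], [0.0003, 0.0003, 0.0003], [0, 0, 0], [0, 0, 0]]' --rotation '[[-0.002, 0.004, 0.002], [-0.002, 0.004, 0.002], [-0.002, 0.004, 0.002], [-0.002, 0.004, 0.002], [-0.002, 0.004, 0.002]]'

```text
time_s: 21.35
tool_pos: [0.4744, -0.246, 0.0404]
orientation: [[-0.163, 0.987, 0.0], [0.987, 0.163, 0.0], [-0.0, 0.0, -1.0]]
force: [-1.0, -0.1, -0.1]
gripper_width: 0.936
```

>>> servo_tool --jaw '[0.08, 0.08, 0.08, 0.08, 0.08]' --linear '[[0, 0, -0.01], [0, 0, -0.04], [0, 0, -0.09], [0, 0, -0.14], [0, 0, -0.19]]' --rotation '[[0, 0, 0], [0, 0, 0], [0, 0, 0], [0, 0, 0], [0, 0, 0]]'

```text
time_s: 21.98
tool_pos: [0.4741, -0.2457, 0.2328]
orientation: [[-0.163, 0.987, 0.001], [0.987, 0.163, -0.0], [-0.0, 0.001, -1.0]]
force: [0.4, 1.0, 0.2]
gripper_width: 0.936
```

>>> servo_tool --jaw '[0.08, 0.08, 0.08, 0.08]' --linear '[[-0.04, 0.02, 0], [-0.08, 0.04, 0], [-0.11, 0.06, 0], [-0.11, 0.06, 0]]' --rotation '[[0, 0, 0], [0, 0, 0], [0, 0, 0], [0, 0, 0]]'

```text
time_s: 22.48
tool_pos: [0.5528, -0.3463, 0.2333]
orientation: [[-0.163, 0.987, 0.003], [0.987, 0.163, -0.001], [-0.002, 0.002, -1.0]]
force: [-1.0, 0.1, 0.2]
gripper_width: 0.933
```

```bash
python3 - <<'E'
from h import *
slab(); z=grab("wrist","w8"); P=cloud(z)
Q=(P-O)@np.array([XS,YS,Z]).T*1000
cv2.imwrite("pics/w8c.png",cv2.resize(z['p'][0:300,:,::-1],None,fx=1.5,fy=1.5,interpolation=cv2.INTER_CUBIC))
# lid outline and gaps
M=abs(Q[...,2]-79)<5; M&=(abs(Q[...,0])<115)&(abs(Q[...,1])<115)
q=Q[M]; 
def pc(c,ax,p): return np.percentile(q[c][:,ax],p).round(1)
x,y=q[:,0],q[:,1]
print("hole x",pc((abs(y)<18)&(x<0),0,99),pc((abs(y)<18)&(x>0),0,1),"y",pc((abs(x)<18)&(y<0),1,99),pc((abs(x)<18)&(y>0),1,1))
print("outer x",pc(x<-40,0,1),pc(x>60,0,99),"y",pc(y<-40,1,1),pc(y>60,1,99),"lid z",np.median(q[:,2]))
E
```

```text
slab [   7.2 -113.5  233.3] F slab [-1.   0.2  0.2] w 0.9328156081114684 22.475
hole x -24.4 25.6 y -25.0 25.8
outer x -83.7 85.2 y -83.5 65.2 lid z 78.88189032627432
```

View pics/w8c.png

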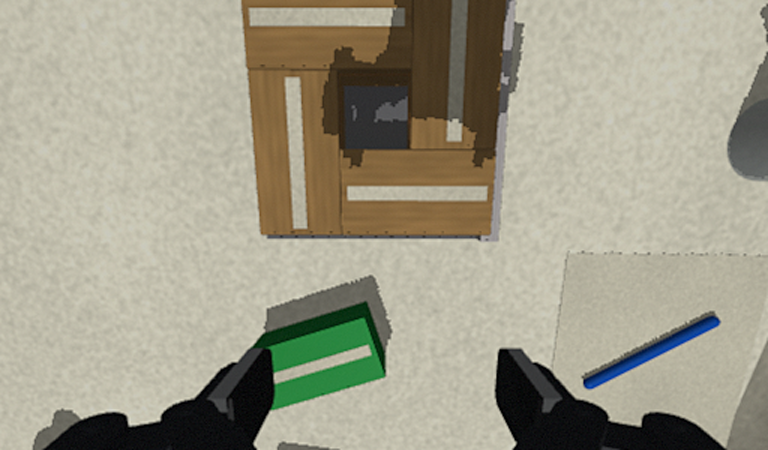

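The view shows a closed pinwheel: the near box at (300,150), the far box at (415,190) against the stop at (495,200), hairline seams, and a central opening of about 50 × 51 mm. The green box is unmoved. I'll check the narrow box, then hand in.

```bash
python3 - <<'E'
from h import *
from cell import close_job
z=grab("side","s9"); P=cloud(z); m=brown(z); m[:225]=0;m[275:]=0;m[:,:280]=0;m[:,330:]=0
print(np.percentile(P[m],[2,50,98],axis=0).round(3).tolist()); print(close_job())
E
```

```text
[[0.388, 0.208, 0.063], [0.416, 0.288, 0.108], [0.439, 0.306, 0.132]]
the job is handed in; nothing more can be done
None
```

I laid both 110 × 60 mm boxes from the rack on the slab to complete the pinwheel, and handed the job in at about 22.5 s of the 69 s.

- **How it was done:** I set each box down until I felt contact. I then slid it up to its neighbours, and the far one up to the far stop, pushing with about 7–12 N before letting go.
- **Fit:** In the last wrist view there are only hairline seams. The central opening measures about 50.0 × 50.8 mm, and the lids lie level.
- **Rest of the scene:** The narrow box is where it started, to within about 4 mm. The gripper came near neither the jar nor the green box beside the slab, and that green box looks unmoved. I did not re-measure the other things on the table.
- **Small disagreements:** The lids' outer edges read 1–2 mm inside nominal on the open sides (−83.7 and −83.5 mm, against −85). The opening reads 0.8 mm over in y. Both are within the camera's roughly 2 mm calibration. The last wrist picture did not show the slab's +y stop edge, so I did not re-measure that side.

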